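Load a slide carrier into a spring-arm holder

ROBOT

A 7-joint arm with a two-finger parallel gripper is mounted at the origin on a cart in front of the work surface, level with it; the furniture and walls round the work are solid. World frame = base frame: x ahead of the robot, y to its left, z up, the work surface at z = 0. Lengths are in m, angles in degrees, forces in N, time in s.
With the tool pointing down it reaches from about 0.425 to 0.875 m from the base axis. Payload 4.7 kg.
Tool frame: the origin (TCP) lies at the very end of the fingers, on their centre line; the grasp point (between the pads) lies 19 mm behind it; z points along the fingers, y is the line along which they close (so a half turn about z gives the same grasp; the last joint's range is limited). The gripper opens to 87 mm and grips with 3 to 60 N. Pads are 19 mm wide; open, the fingers measure 117 mm over their backs; the gripper's body (75 mm by 190 mm) begins 51 mm behind the grasp point.
Start: joints at [-64.395, 18.392, -4.016, 83.108, 1.295, 78.541, -3.26], TCP at [0.273, 0.59, 0.223] pointing down, gripper open.
Joint ranges: [-163.93, 163.93], [-17.29, 119.83], [-79.2, 71.16], [3.27, 140.29], [-89.18, 269.18], [5.43, 117.66], [-154.24, 154.24]. Speed limits (degrees/s): [147.25, 147.25, 180, 180, 180, 180, 180].

INTERFACE

Orientations are given as [roll, pitch, yaw] about the fixed x, y, z axes, in that order (R = Rz(yaw) Ry(pitch) Rx(roll)).
In Python, from cell import get_obs, eyes, env gives the robot as it stands.
- The arm moves only by the tool servo_tool, never from a script. Its argument "series" is a list that holds one entry, the list of rows, each a list of 7 numbers: the shift along the tool's x, y, z in units of 300 mm (1.0 is 300 mm), then the turn, a rotation vector about the tool's x, y, z in units of pi rad (1.0 is pi rad), then the opening, from 0 (shut) to 1 (fully open). In form: [[[tx, ty, tz, wx, wy, wz, gripper], ...]]. A call has 1 to 12 rows; each row is the pose to reach, as a shift and turn from the pose commanded when the call began, along the tool's axes at that moment, turning the shorter way round; what a row does not reach only later rows make up. A row lasts 1/12 s, in which the tool goes at most 41.7 mm and 7.16 degrees, less where a joint would pass 70% of its speed; a pose out of reach is approached as far as the arm can. A call with a number of a shift or a turn outside -1 to 1 is refused whole. A call with a gripper value outside its range is refused whole. The fingers move at their own pace and stop on an object; "grip_force" is the grip in N (left out, the last holds). Time passes only in rows, so rows that repeat a pose let the fingers close. It gives the time, the measured TCP pose, the force, the opening and the grip force at its end, in the units of the state.
- get_obs(): the state, without advancing time (a new reading comes with each control period).
- eyes.read_camera(name): name is "side" or "top" or "wrist"; returns a dict with "frame" (400x640x3 uint8, red, green, blue), "depth" (400x640 float32, m along the optical axis (not along the pixel's ray), 0 where there is no reading), "fx", "fy", "cx", "cy" (pixels), "distortion" ([k1, k2, p1, p2, k3] as OpenCV has them; the pictures are not rectified), "origin" and "rotation" of the camera in the world; the wrist camera has in their place "mount" (4x4, takes a point from camera to tool coordinates, whose origin is the TCP and whose axes are the flange's). Camera axes: x right, y down, z forward; pixel columns grow to the right and rows downward; lengths in m; the calibration is good to about 2 mm. A picture is of the moment at which its call begins: read the wrist's pose just before it.
- env.sign_off(): hands the job in; it is judged then, once.
The state is a dict: "time_s": time; "qpos": joint angles; "joint_velocities": joint speeds; "effort": joint torques, N m; "tool_pos": TCP position; "tool_rot": TCP orientation; "force": force on the tool from outside, world axes, zero at the start; "wrist_torque": the same for the moment, N m; "grip_width": finger opening in m; "grasp_force": force on a finger pad.
Only numpy, scipy, OpenCV 4.12 (cv2) and the standard library are available. Lean on these libraries where they do the work, as an engineer would, in place of code of your own. Each camera call takes 0.05 s, during which the arm holds its last target. There are 200 camera calls.

TASK

Pick up the slide carrier by its orange fin and load it into the holder: press its near long side against the brass tip of the sprung curved arm to draw the arm back, lower the carrier flat onto the plate between arm and fixed edge, and let the arm hold it against the fixed edge. Then slide it along that edge until you feel it bear lightly on the blue end stop, and let go. Be gentle: the slides are fragile, so never press the carrier hard on the holder or the stop, leave the loupe and the petri dish alone, and mind the microscope that overhangs the middle of the table.

Things in the scene. Friction and masses are not known exactly. Their poses are not given: they have to be found in the camera images.
- carrier: Loose slide carrier, 0.12 kg: black plate 44 (x) x 76 (y) x 8 (z) mm with two glass strips, and an upright orange grip fin 10 (x) x 36 (y) mm in its middle, from the plate's top (z = 8 mm) to z = 51 mm. Origin: centre of underside, z up; same when turned half round. Grip across the fin's 10 mm, fingertips over 15 mm above the underside so that arm, edge and stop pass below them.
- holder: Fixed aluminium plate, x -58 to +46, y -75 to +72 mm, 12 mm thick, on the table. Origin at table height under the middle of the seat; x away from the robot (within 0.2 rad), z up. Seat = plate top, z = 12 mm. Fixed edge: dark steel rail at the far side, inner face (looks to -x) at x = +22, y -64 to +54, top z = 17 mm. A carrier against it has its centre at x = 0, its y along the holder's y.
- clip_arm (a joint): Swing of the sprung curved arm, rad: 0 at rest (tip reaches into the seat: the carrier cannot be set straight down), grows as the tip is pushed to -x of the holder, limit 0.45; about 0.22 with the carrier between it and the fixed edge. It springs back towards 0 and presses the carrier to +x of the holder: about 2 N at the tip at 0, 3.5 N at 0.22 rad.
- clip_tip (a point): Centre of the upright brass pin, 10 mm across, at the arm's free end, standing 2 to 13 mm above the seat. In holder frame x = -13, y = -5 mm at rest (side towards the rail at x = -8), about x = -27, y = -11 mm with a carrier seated. The arm is a steel leaf at most 14 mm above the seat, pivoted at x = -45, y = +55 mm. Its rub drags on the carrier: 1 to 3 N going down, 5 N along the edge.
- end_stop: Blue stop block 34 (x) x 12 (y) x 12 (z) mm fixed on the plate near the holder's -y end, turned like the holder; its place along the edge varies. Origin: lower middle of its face that looks to +y of the holder (z = plate top). The carrier's -y short end bears on this face, the carrier's centre then 38 mm to +y of it.
- petri_dish: Bystander: clear round dish, 58 mm across, 12 mm high. Origin at centre of underside.
- loupe: Bystander: small black loupe, 35 mm across, 34 mm high. Origin at centre of underside.

How it is judged:
By the outcome, as a careful person would: the job done as asked, in the order asked, and still so for the second after the job is handed in, with the robot touching nothing.
It also fails if it takes over 72 s, if anything falls off the work surface, if the arm or the gripper's body presses on something with over 40 N, if the wrist force passes 120 N, or if a joint passes its speed limit or range.

## Working session

There is one attempt and no reset: what is moved stays moved. The work goes in short steps, Python scripts to look and compute and a tool call to move; the robot and the scene stay as the last step left them, time stands still between calls to the robot, and variables do not carry over. Pictures are saved under pics/ and viewed, at most 10 in all, crops included, and the job is handed in when it is done.

Besides the shell and the picture viewer there is one more tool, called after "Request:" by a JSON object that holds its "op" and its "data", one argument or row to a line. servo_tool: Moves the arm, as the interface text tells. Shifts and turns lie within -1 to 1; 1 stands for 300 mm of shift or pi rad of turn. Its arguments: {"type":"object","properties":{"series":{"type":"array"},"grip_force":{"type":"number"}},"required":["series"]}

```bash
ls; mkdir -p pics; cat > h.py <<'E'
import numpy as np, cv2
from scipy.spatial.transform import Rotation as Ro
from cell import get_obs, eyes, env
def cam(name):
    o=get_obs(); c=eyes.read_camera(name)
    if 'mount' in c:
        T=np.eye(4); T[:3,:3]=Ro.from_euler('xyz',o['tool_rot'],degrees=True).as_matrix(); T[:3,3]=o['tool_pos']
        M=T@np.array(c['mount']); c['origin']=M[:3,3]; c['rotation']=M[:3,:3]
    c['origin']=np.array(c['origin']); c['rotation']=np.array(c['rotation'])
    c['K']=np.array([[c['fx'],0,c['cx']],[0,c['fy'],c['cy']],[0,0,1]]); c['D']=np.array(c['distortion'],float)
    return c
def onz(c,uv,z):
    "pixels -> world points on plane z"
    n=cv2.undistortPoints(np.array(uv,float).reshape(-1,1,2),c['K'],c['D']).reshape(-1,2)
    d=np.c_[n,np.ones(len(n))]@c['rotation'].T
    return c['origin']+d*((z-c['origin'][2])/d[:,2])[:,None]
def save(c,f): cv2.imwrite('pics/'+f,c['frame'][:,:,::-1])
def proj(c,P):
    R=c['rotation'].T
    return cv2.projectPoints(np.array(P,float).reshape(-1,1,3),cv2.Rodrigues(R)[0],-R@c['origin'],c['K'],c['D'])[0].reshape(-1,2)
def comps(m,a=30):
    n,l,s,ce=cv2.connectedComponentsWithStats(m.astype(np.uint8))
    return [(s[i].tolist(),ce[i].round(1).tolist(),l==i) for i in range(1,n) if s[i,4]>=a]
E
python3 - <<'E'
from h import *
o=get_obs(); print(o)
for n in('top','side'):
    c=cam(n); save(c,n+'1.png'); print(n,c['origin'],c['rotation'].round(3).tolist(),c['fx'])
E
```

```text
pics
{'time_s': 0.0, 'qpos': array([-64.39664485,  18.43872419,  -4.01306127,  83.17501657,
         1.29514975,  78.53949934,  -3.25922917]), 'joint_velocities': array([-0.04636545, -0.05589751,  0.15737373, -0.00349051,  0.0100936 ,
        0.13852631, -0.00137865]), 'effort': array([ 6.51388964e-04, -4.91282952e+01, -4.03383784e-01, -3.12533498e+01,
       -6.38823118e-02,  4.36074135e-02,  1.99848596e-04]), 'tool_pos': array([0.27243956, 0.58954783, 0.22146396]), 'tool_rot': array([-1.79891999e+02,  6.62704036e-03,  1.55204860e+02]), 'force': array([ 0.1900364, -0.2208596, -0.4186078]), 'wrist_torque': array([-0.03849747, -0.01249161,  0.01101551]), 'grasp_force': 0.0, 'grip_width': 0.08714789010460947}
top [ 0.45214903 -0.1889853   0.87752405] [-171.373, 1.653, -88.386] 377.04592407159697
side [0.5124524  0.57293943 0.48629333] [-120.437, -0.882, -174.717] 476.427206213834
```

```bash
sed -i "s/c\['rotation'\]=np.array(c\['rotation'\])$/r=np.array(c['rotation']); c['rotation']=r if r.ndim==2 else Ro.from_euler('xyz',r,degrees=True).as_matrix()/" h.py; grep -n "r.ndim" h.py
```

```text
9:    c['origin']=np.array(c['origin']); r=np.array(c['rotation']); c['rotation']=r if r.ndim==2 else Ro.from_euler('xyz',r,degrees=True).as_matrix()
```

View pics/top1.png

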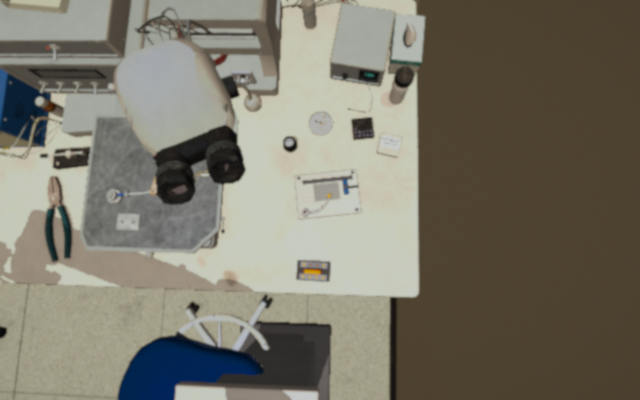

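View pics/side1.png

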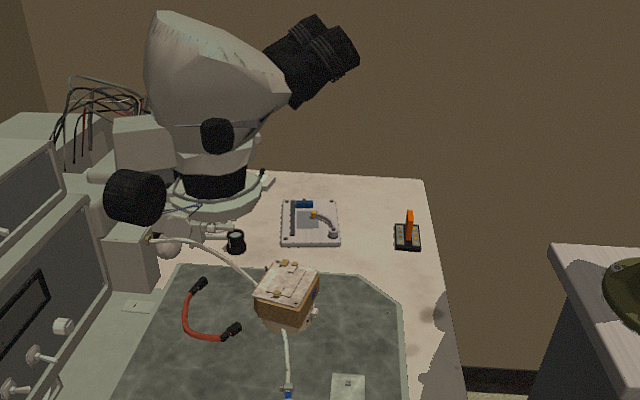

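```bash
python3 - <<'E'
from h import *
c=cam('top'); f=c['frame'].astype(int); d=c['depth']
vv,uu=np.mgrid[0:400,0:640]
n=cv2.undistortPoints(np.stack([uu,vv],-1).reshape(-1,1,2).astype(float),c['K'],c['D']).reshape(-1,2)
P=(np.c_[n,np.ones(len(n))]*d.reshape(-1,1))@c['rotation'].T+c['origin']; P=P.reshape(400,640,3)
np.save('P.npy',P)
for u,v in [(313,271),(300,262),(327,193),(345,210),(205,170),(176,185),(225,160),(200,100),(290,143),(150,200),(230,350),(150,370),(250,390)]: print((u,v),P[v,u].round(3))
# obstacles above table: in xy grid max height
m=(d>0)&(P[...,2]>0.05)
for y in np.arange(0.6,-0.5,-0.05):
    print('y%.2f'%y,[ (lambda s: '%.2f'%P[s][:,2].max() if s.any() else '-')(m&(abs(P[...,1]-y)<.025)&(abs(P[...,0]-x)<.025)) for x in np.arange(-0.1,0.9,.05)])
hsv=cv2.cvtColor(c['frame'],cv2.COLOR_RGB2HSV)
R=np.zeros((400,640),bool); R[110:290,280:400]=1
om=R&(hsv[...,0]>5)&(hsv[...,0]<22)&(hsv[...,1]>150)&(hsv[...,2]>100)
bm=R&(hsv[...,0]>95)&(hsv[...,0]<125)&(hsv[...,1]>120)
for nme,mm,z in(('or',om,.051),('bl',bm,.024)):
  for s,ce,l in comps(mm,5):
    r=cv2.minAreaRect(np.argwhere(l)[:,::-1].astype(np.float32)); print(nme,s,ce,onz(c,[ce],z).round(4),r)
cr=cv2.resize(c['frame'][160:290,280:380],None,fx=6,fy=4.6*1.0,interpolation=cv2.INTER_CUBIC) if 0 else cv2.resize(c['frame'][165:290,285:375],None,fx=4.8,fy=4.8,interpolation=cv2.INTER_CUBIC)
cv2.imwrite('pics/crop1.png',cr[:,:,::-1])
E
```

```text
(313, 271) [ 0.412 -0.142  0.051]
(300, 262) [ 0.429 -0.109  0.007]
(327, 193) [ 0.589 -0.166  0.008]
(345, 210) [ 0.55  -0.209  0.007]
(205, 170) [0.623 0.101 0.076]
(176, 185) [0.538 0.034 0.37 ]
(225, 160) [ 0.57  -0.038  0.39 ]
(200, 100) [0.663 0.01  0.371]
(290, 143) [ 0.702 -0.077  0.027]
(150, 200) [0.554 0.217 0.078]
(230, 350) [ 0.161  0.112 -0.27 ]
(150, 370) [ 0.108  0.327 -0.231]
(250, 390) [ 0.146 -0.008 -0.001]
y0.60 ['-', '-', '-', '-', '-', '-', '-', '-', '-', '-', '-', '-', '-', '-', '-', '0.08', '0.08', '-', '-', '-']
y0.55 ['-', '-', '-', '-', '-', '-', '-', '-', '-', '-', '-', '-', '-', '-', '-', '0.09', '0.13', '0.13', '0.13', '0.13']
y0.50 ['-', '-', '-', '-', '-', '-', '-', '-', '-', '-', '-', '-', '-', '-', '-', '0.06', '0.09', '0.11', '0.08', '-']
y0.45 ['-', '-', '-', '-', '-', '-', '-', '-', '-', '-', '-', '-', '-', '-', '-', '-', '0.14', '0.17', '0.27', '-']
y0.40 ['-', '-', '-', '-', '-', '-', '-', '-', '-', '-', '-', '-', '-', '-', '-', '-', '-', '0.16', '0.32', '0.33']
y0.35 ['-', '-', '-', '-', '-', '-', '-', '-', '-', '-', '-', '0.08', '0.08', '0.08'
[... 1641 characters left out ...]
-', '0.13', '0.13']
y-0.35 ['-', '-', '-', '-', '-', '-', '-', '-', '-', '-', '-', '-', '-', '-', '-', '-', '-', '-', '0.13', '0.13']
y-0.40 ['-', '-', '-', '-', '-', '-', '-', '-', '-', '-', '-', '-', '-', '-', '-', '-', '-', '-', '-', '-']
y-0.45 ['-', '-', '-', '-', '-', '0.08', '0.22', '0.36', '0.50', '0.56', '0.56', '0.57', '0.58', '0.58', '0.59', '0.59', '0.58', '0.51', '0.44', '0.37']
or [303, 269, 19, 5, 59] [312.8, 270.6] [[ 0.4123 -0.1414  0.051 ]] ((312.0, 271.0), (18.0, 4.0), 0.0)
bl [344, 180, 2, 4, 8] [344.5, 181.5] [[ 0.6144 -0.2063  0.024 ]] ((344.5, 181.5), (3.0, 1.0), 90.0)
bl [345, 189, 3, 4, 10] [345.8, 190.7] [[ 0.593  -0.2097  0.024 ]] ((346.0, 190.5), (3.0, 2.0), 90.0)
```

View pics/crop1.png

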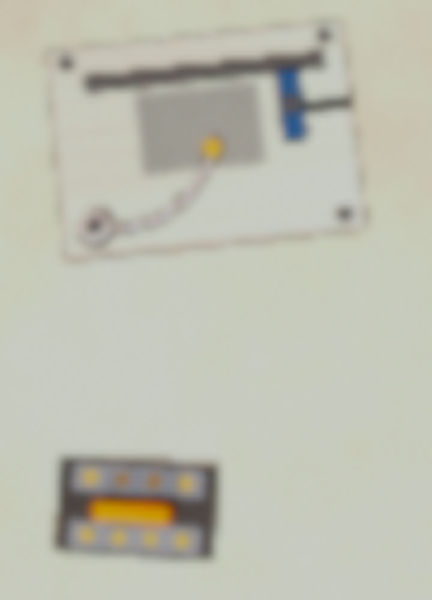

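```bash
cat > plan.py <<'E'
import numpy as np, sys
from scipy.spatial.transform import Rotation as Ro
def plan(start, wps, grip, step=.035, ystep=6):
    "start/wps (x,y,z,yawdeg), tool down; prints calls of <=12 rows, relative to commanded pose"
    pts=[];p=np.array(start,float)
    for w in wps:
        w=np.array(w,float); n=max(1,int(np.ceil(max(np.linalg.norm((w-p)[:3])/step,abs(w[3]-p[3])/ystep))))
        pts+= [p+(w-p)*i/n for i in range(1,n+1)]; p=w
    s=np.array(start,float)
    for k in range(0,len(pts),12):
        R=Ro.from_euler('xyz',[180,0,s[3]],degrees=True).as_matrix()
        rows=[]
        for q in pts[k:k+12]:
            t=R.T@(q[:3]-s[:3])/.3; rows.append([round(float(v),3)+0. for v in t]+[0,0,round(-(q[3]-s[3])/180,3)+0.,grip])
        print(str([rows]).replace(' ',''),'end',q.round(4)); s=np.array(q)
E
python3 - <<'E'
from plan import *
plan((.273,.59,.223,155.2),[(.235,.42,.2,165),(.30,.34,.2,180),(.37,.25,.2,180),(.42,.15,.2,180),(.44,.05,.2,180),(.44,-.05,.2,180),(.425,-.15,.2,180),(.42,-.15,.2,90)],1)
E
```

```text
[[[-0.02,-0.095,0.013,0,0,np.float64(-0.009),1],[-0.041,-0.189,0.026,0,0,np.float64(-0.018),1],[-0.061,-0.284,0.038,0,0,np.float64(-0.027),1],[-0.082,-0.378,0.051,0,0,np.float64(-0.036),1],[-0.102,-0.473,0.064,0,0,np.float64(-0.045),1],[-0.123,-0.568,0.077,0,0,np.float64(-0.054),1],[-0.226,-0.618,0.077,0,0,np.float64(-0.082),1],[-0.328,-0.668,0.077,0,0,np.float64(-0.11),1],[-0.431,-0.719,0.077,0,0,np.float64(-0.138),1],[-0.516,-0.762,0.077,0,0,np.float64(-0.138),1],[-0.6,-0.806,0.077,0,0,np.float64(-0.138),1],[-0.684,-0.85,0.077,0,0,np.float64(-0.138),1]]] end [  0.3525   0.2725   0.2    180.    ]
[[[-0.058,-0.075,0.0,0,0,np.float64(0.0),1],[-0.1,-0.158,0.0,0,0,np.float64(0.0),1],[-0.142,-0.242,0.0,0,0,np.float64(0.0),1],[-0.183,-0.325,0.0,0,0,np.float64(0.0),1],[-0.225,-0.408,0.0,0,0,np.float64(0.0),1],[-0.247,-0.519,0.0,0,0,np.float64(0.0),1],[-0.269,-0.631,0.0,0,0,np.float64(0.0),1],[-0.292,-0.742,0.0,0,0,np.float64(0.0),1],[-0.292,-0.853,0.0,0,0,np.float64(0.0),1],[-0.292,-0.964,0.0,0,0,np.float64(0.0),1],[-0.292,-1.075,0.0,0,0,np.float64(0.0),1],[-0.275,-1.186,0.0,0,0,np.float64
[... 154 characters left out ...]
,0.0,0,0,np.float64(0.033),1],[0.036,-0.222,0.0,0,0,np.float64(0.067),1],[0.037,-0.222,0.0,0,0,np.float64(0.1),1],[0.038,-0.222,0.0,0,0,np.float64(0.133),1],[0.039,-0.222,0.0,0,0,np.float64(0.167),1],[0.04,-0.222,0.0,0,0,np.float64(0.2),1],[0.041,-0.222,0.0,0,0,np.float64(0.233),1],[0.042,-0.222,0.0,0,0,np.float64(0.267),1],[0.043,-0.222,0.0,0,0,np.float64(0.3),1],[0.044,-0.222,0.0,0,0,np.float64(0.333),1]]] end [  0.4217  -0.15     0.2    120.    ]
[[[0.001,-0.001,0.0,0,0,np.float64(0.033),1],[0.001,-0.002,0.0,0,0,np.float64(0.067),1],[0.002,-0.003,0.0,0,0,np.float64(0.1),1],[0.002,-0.004,0.0,0,0,np.float64(0.133),1],[0.003,-0.005,0.0,0,0,np.float64(0.167),1]]] end [ 0.42 -0.15  0.2  90.  ]
```

Request:
{"op": "servo_tool", "data": {
  "series": [
    [[-0.02,-0.095,0.013,0,0,-0.009,1],[-0.04,-0.19,0.026,0,0,-0.018,1],[-0.06,-0.285,0.04,0,0,-0.027,1],[-0.08,-0.38,0.05,0,0,-0.036,1],[-0.1,-0.47,0.065,0,0,-0.045,1],[-0.125,-0.57,0.077,0,0,-0.055,1],[-0.225,-0.62,0.077,0,0,-0.08,1],[-0.33,-0.67,0.077,0,0,-0.11,1],[-0.43,-0.72,0.077,0,0,-0.138,1],[-0.515,-0.76,0.077,0,0,-0.138,1],[-0.6,-0.805,0.077,0,0,-0.138,1],[-0.684,-0.85,0.077,0,0,-0.138,1]]
  ]
}}

```text
time_s: 1.15
tool_pos: [0.3526, 0.2711, 0.1994]
tool_rot: [180.0, 0.0, -180.0]
force: [0.5, 0.1, 0.4]
grip_width: 0.0872
grasp_force: 0.0
```

Request:
{"op": "servo_tool", "data": {
  "series": [
    [[-0.058,-0.075,0,0,0,0,1],[-0.1,-0.16,0,0,0,0,1],[-0.14,-0.24,0,0,0,0,1],[-0.183,-0.325,0,0,0,0,1],[-0.225,-0.41,0,0,0,0,1],[-0.247,-0.52,0,0,0,0,1],[-0.27,-0.63,0,0,0,0,1],[-0.29,-0.74,0,0,0,0,1],[-0.29,-0.85,0,0,0,0,1],[-0.29,-0.95,0,0,0,0,1],[-0.29,-1.0,0,0,0,0,1]]
  ]
}}

```text
time_s: 2.07
tool_pos: [0.4388, -0.0316, 0.1994]
tool_rot: [-180.0, 0.0, 179.8]
force: [-0.2, -0.0, -0.9]
grip_width: 0.087
grasp_force: 0.0
```

Request:
{"op": "servo_tool", "data": {
  "series": [
    [[0.02,-0.11,0,0,0,0,1],[0.04,-0.22,0,0,0,0,1],[0.065,-0.33,0,0,0,0.03,1],[0.065,-0.4,0,0,0,0.06,1],[0.065,-0.4,0,0,0,0.1,1],[0.065,-0.4,0,0,0,0.14,1],[0.065,-0.4,0,0,0,0.18,1],[0.065,-0.4,0,0,0,0.22,1],[0.065,-0.4,0,0,0,0.26,1],[0.065,-0.4,0,0,0,0.3,1],[0.065,-0.4,0,0,0,0.335,1],[0.065,-0.4,0,0,0,0.37,1]]
  ]
}}

```text
time_s: 3.07
tool_pos: [0.4196, -0.1474, 0.1993]
tool_rot: [-180.0, -0.0, 113.1]
force: [0.0, -0.4, 0.3]
grip_width: 0.0867
grasp_force: 0.0
```

Request:
{"op": "servo_tool", "data": {
  "series": [
    [[0,0,0,0,0,0.035,1],[0,0,0,0,0,0.07,1],[0,0,0,0,0,0.1,1],[0,0,0,0,0,0.13,1],[0,0,0,0,0,0.13,1]]
  ]
}}

```text
time_s: 3.48
tool_pos: [0.4196, -0.1474, 0.1993]
tool_rot: [-180.0, -0.0, 89.9]
force: [-0.2, -0.3, 0.9]
grip_width: 0.0872
grasp_force: 0.0
```

```bash
python3 - <<'E'
from h import *
o=get_obs(); print(o['tool_pos'],o['tool_rot'],o['qpos'].round(1))
c=cam('wrist'); save(c,'wrist1.png'); print(c['origin'],c['rotation'].round(2).tolist())
E
```

```text
[ 0.41960295 -0.14738901  0.19928006] [-1.79989545e+02 -1.18305890e-02  8.99028392e+01] [-18.6  -8.5  31.9 113.5   4.6  73.8  11.6]
[ 0.42075856 -0.06523187  0.36073179] [[1.0, -0.0, 0.0], [-0.0, -0.95, -0.3], [0.0, 0.3, -0.95]]
```

View pics/wrist1.png

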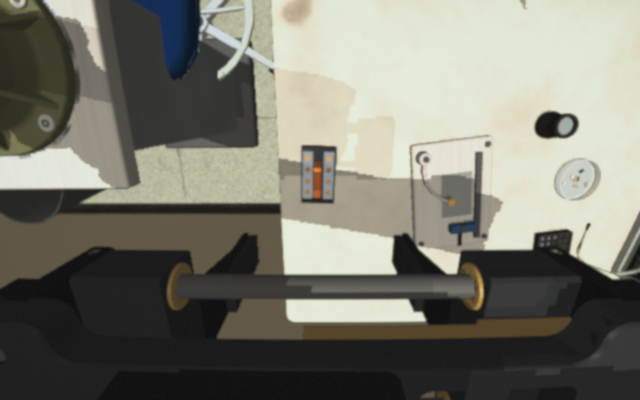

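```bash
cat >> h.py <<'E'
def rect(c,l,z):
    ct=max(cv2.findContours(l.astype(np.uint8),cv2.RETR_EXTERNAL,cv2.CHAIN_APPROX_NONE)[0],key=len).reshape(-1,2)
    w=onz(c,ct,z)[:,:2]; return cv2.minAreaRect((w*1000).astype(np.float32))
E
python3 - <<'E'
from h import *
c=cam('wrist'); hsv=cv2.cvtColor(c['frame'],cv2.COLOR_RGB2HSV); f=c['frame']; g=f.max(2)
H,S,V=hsv[...,0],hsv[...,1],hsv[...,2]
print(c['fx'])
roi=np.zeros(g.shape,bool); roi[135:215,295:345]=1
for s,ce,l in comps(roi&(H>3)&(H<18)&(S>170),40): print('orange',s,ce,onz(c,[ce],.051).round(4),rect(c,l,.045))
ml=cv2.morphologyEx((roi&((g<95)|(S>90))).astype(np.uint8),cv2.MORPH_CLOSE,np.ones((9,9)))
for s,ce,l in comps(ml,300): print('carrier',s,ce,onz(c,[ce],.008).round(4),rect(c,l,.008))
roi[:]=0; roi[125:248,400:505]=1
for s,ce,l in comps(roi&(g<80),40): print('dark',s,ce,rect(c,l,.017))
for s,ce,l in comps(roi&(H>100)&(H<125)&(S>120),20): print('blue',s,ce,rect(c,l,.024))
for s,ce,l in comps(roi&(H>10)&(H<28)&(S>130),5): print('brass',s,ce,onz(c,[ce],.025).round(4))
for s,ce,l in comps(roi&(g<165),5): print('d165',s,ce)
cv2.imwrite('pics/crop2.png',cv2.resize(f[120:260,290:510],None,fx=3.6,fy=3.6,interpolation=cv2.INTER_CUBIC)[:,:,::-1])
E
```

```text
278.21996743697423
orange [314, 163, 7, 35, 207] [317.4, 180.5] [[ 0.4125 -0.138   0.051 ]] ((411.90203857421875, -139.17431640625), (40.54204559326172, 7.080643177032471), 89.5521469116211)
carrier [301, 146, 35, 57, 1407] [318.0, 173.6] [[ 0.4122 -0.139   0.008 ]] ((411.97406005859375, -140.57559204101562), (74.26666259765625, 41.31284713745117), 86.89168548583984)
dark [449, 181, 31, 64, 425] [469.3, 219.3] ((606.2598876953125, -190.60992431640625), (40.230018615722656, 87.43404388427734), 7.410641193389893)
dark [400, 234, 17, 14, 175] [406.4, 241.6] ((534.8505249023438, -229.206787109375), (19.455928802490234, 23.618663787841797), 89.93830871582031)
blue [450, 225, 14, 8, 75] [455.4, 228.5] ((594.8796997070312, -208.47244262695312), (10.026296615600586, 17.054553985595703), 89.98377227783203)
blue [465, 224, 10, 7, 53] [470.4, 226.7] ((612.6842041015625, -206.3364715576172), (8.58331298828125, 13.61749267578125), 89.97799682617188)
brass [449, 199, 5, 6, 22] [451.0, 202.0] [[ 0.5823 -0.1714  0.025 ]]
d165 [485, 142, 6, 6, 28] [487.5, 144.3]
d165 [400, 146, 101, 102, 6397] [446.1, 210.3]
d165 [423, 157, 6, 6, 30] [425.6, 159.6]
```

View pics/crop2.png

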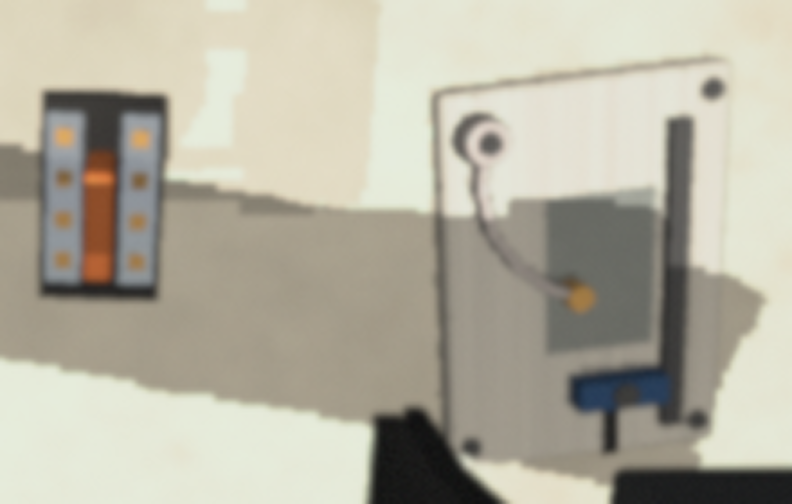

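```bash
python3 - <<'E'
from h import *
c=cam('wrist')
px=lambda a:np.array(a,float)/3.6+[290,120]-[.36,.36]
ca=onz(c,px([(43,92),(167,97),(157,298),(38,296)]),.008)[:,:2]*1000
print('carrier',ca.round(1).tolist(),ca.mean(0).round(1),[round(float(np.degrees(np.arctan2(*(b-a)[::-1]))),1) for a,b in((ca[0],ca[1]),(ca[3],ca[2]),(ca[3],ca[0]),(ca[2],ca[1]))],np.linalg.norm(ca[0]-ca[1]),np.linalg.norm(ca[0]-ca[3]))
def fit(names,model,meas):
    A=np.array(model,float);B=np.array(meas);a=A-A.mean(0);b=B-B.mean(0)
    th=np.arctan2((a[:,0]*b[:,1]-a[:,1]*b[:,0]).sum(),(a*b).sum()); R=np.array([[np.cos(th),-np.sin(th)],[np.sin(th),np.cos(th)]])
    t=B.mean(0)-R@A.mean(0); print('yaw',np.degrees(th),'t',t); 
    for n,r in zip(names,B-A@R.T-t): print(n,r.round(1))
    return R,t
pl=onz(c,px([(434,91),(727,58),(709,431),(447,459)]),.012)[:,:2]*1000
ra=onz(c,px([(667,119),(659,421)]),.017)[:,:2]*1000
tip=onz(c,px([(581,298)]),.025)[:,:2]*1000
R,t=fit('ABCDefg',[(-58,72),(46,72),(46,-75),(-58,-75),(22,54),(22,-64),(-13,-5)],np.r_[pl,ra,tip])
bl=onz(c,px([(569,377),(668,368)]),.024)[:,:2]*1000; bl2=onz(c,px([(569,377),(668,368)]),.012)[:,:2]*1000
print('blue top/bottom hyp in holder',((bl-t)@R).round(1),((bl2-t)@R).round(1))
E
```

```text
carrier [[391.8, -102.8], [434.9, -104.4], [432.4, -177.9], [388.4, -177.3]] [ 411.9 -140.6] [-2.0, -0.8, 87.4, 88.1] 43.1827841767021 74.52282722721769
yaw 7.44314224507923 t [ 593.15112292 -163.65311244]
A [ 0.6 -1.4]
B [-1.2 -2.4]
C [-1.3  2.3]
D [0.2 4. ]
e [-0.3 -2. ]
f [0.4 1.1]
g [ 1.6 -1.5]
blue top/bottom hyp in holder [[-15.2 -37.1]
 [ 21.3 -38.3]] [[-10.1 -42.7]
 [ 27.7 -43.9]]
```

Request:
{"op": "servo_tool", "data": {
  "series": [
    [[0.01,-0.013,0.08,0,0,0.006,1],[0.023,-0.026,0.16,0,0,0.013,1],[0.023,-0.026,0.24,0,0,0.013,0.6],[0.023,-0.026,0.31,0,0,0.013,0.5],[0.023,-0.026,0.38,0,0,0.013,0.5],[0.023,-0.026,0.45,0,0,0.013,0.5],[0.023,-0.026,0.51,0,0,0.013,0.5],[0.023,-0.026,0.55,0,0,0.013,0.5],[0.023,-0.026,0.58,0,0,0.013,0.5],[0.023,-0.026,0.594,0,0,0.013,0.5],[0.023,-0.026,0.594,0,0,0.013,0.5],[0.023,-0.026,0.594,0,0,0.013,0.5]]
  ]
}}

```text
time_s: 4.63
tool_pos: [0.4124, -0.1406, 0.0217]
tool_rot: [180.0, 0.0, 87.7]
force: [0.1, 0.2, -0.5]
grip_width: 0.044
grasp_force: 0.0
```

Request:
{"op": "servo_tool", "data": {
  "series": [
    [[0,0,0,0,0,0,0.3],[0,0,0,0,0,0,0.2],[0,0,0,0,0,0,0.15],[0,0,0,0,0,0,0.12],[0,0,0,0,0,0,0.05],[0,0,0,0,0,0,0.0],[0,0,0,0,0,0,0.0],[0,0,0,0,0,0,0.0],[0,0,0,0,0,0,0.0],[0,0,0,0,0,0,0.0]]
  ],
  "grip_force": 25
}}

```text
time_s: 5.47
tool_pos: [0.4119, -0.1405, 0.0214]
tool_rot: [-180.0, -0.0, 87.7]
force: [-2.0, 1.0, 3.6]
grip_width: 0.0097
grasp_force: 25.0
```

Request:
{"op": "servo_tool", "data": {
  "series": [
    [[0,0,-0.02,0,0,0,0],[0,0,-0.06,0,0,0,0],[0,0,-0.12,0,0,0,0],[0,0,-0.18,0,0,0,0],[0,0,-0.24,0,0,0,0],[0,0,-0.24,0,0,0,0]]
  ]
}}

```text
time_s: 5.97
tool_pos: [0.4146, -0.1411, 0.0964]
tool_rot: [179.6, -0.0, 87.7]
force: [1.4, -0.1, -0.8]
grip_width: 0.0097
grasp_force: 25.0
```

```bash
python3 - <<'E'
from h import *
P=np.load('P.npy'); z=P[...,2]
for x in np.arange(.44,.76,.03):
    m=(abs(P[...,0]-x)<.015)&(z>.15)&(P[...,1]>-.3)&(P[...,1]<.3)
    if m.any():
        q=P[m]; i=q[:,1].argmin(); print('x%.2f'%x,'min y',q[i].round(3),'zmin',q[:,2].min().round(3))
m=(z>.15)&(P[...,1]>-.3)&(P[...,1]<.3); q=P[m]; i=q[:,0].argmin(); print(q[i])
o=get_obs(); print(o['force'],o['qpos'].round(1),o['tool_pos'])
# side-camera depth of microscope: heights of underside
c=cam('side'); d=c['depth']; vv,uu=np.mgrid[0:400,0:640]
n=cv2.undistortPoints(np.stack([uu,vv],-1).reshape(-1,1,2).astype(float),c['K'],c['D']).reshape(-1,2)
Q=((np.c_[n,np.ones(len(n))]*d.reshape(-1,1))@c['rotation'].T+c['origin']).reshape(400,640,3)
m=(d>0)&(Q[...,2]>.15)&(Q[...,0]>.4)&(Q[...,0]<.62)&(Q[...,1]<.25)&(Q[...,1]>-.1); 
q=Q[m]
for x in np.arange(.42,.62,.03):
    s=abs(q[:,0]-x)<.015
    if s.any(): print('side x%.2f'%x,'z',q[s][:,2].min().round(3),q[s][:,2].max().round(3),'y',q[s][:,1].min().round(3),q[s][:,1].max().round(3))
save(c,'side2.png'); save(cam('top'),'top2.png')
a=cv2.resize(cv2.imread('pics/side2.png'),(480,300)); b=cv2.resize(cv2.imread('pics/top2.png'),(480,300)); cv2.imwrite('pics/both2.png',np.vstack([a,b]))
E
```

```text
x0.44 min y [ 0.452 -0.189  0.878] zmin 0.878
x0.50 min y [0.514 0.036 0.349] zmin 0.349
x0.53 min y [ 0.545 -0.028  0.357] zmin 0.348
x0.56 min y [ 0.564 -0.06   0.365] zmin 0.334
x0.59 min y [ 0.576 -0.056  0.362] zmin 0.317
x0.62 min y [ 0.606 -0.041  0.345] zmin 0.32
x0.65 min y [ 0.646 -0.031  0.331] zmin 0.326
x0.68 min y [ 0.668 -0.027  0.336] zmin 0.19
x0.71 min y [ 0.705 -0.024  0.299] zmin 0.177
x0.74 min y [ 0.725 -0.016  0.312] zmin 0.292
[ 0.45214903 -0.1889853   0.87752405]
[ 1.37344865 -0.09534155 -0.83090636] [-18.6  -3.2  33.5 121.9   1.9  60.3  11.6] [ 0.41455501 -0.14111705  0.09642861]
side x0.42 z 0.172 0.313 y -0.1 -0.099
side x0.45 z 0.182 0.182 y -0.1 -0.1
side x0.51 z 0.349 0.381 y 0.046 0.06
side x0.54 z 0.328 0.393 y 0.037 0.071
side x0.57 z 0.304 0.393 y -0.032 0.084
side x0.60 z 0.291 0.386 y -0.032 0.111
```

View pics/both2.png

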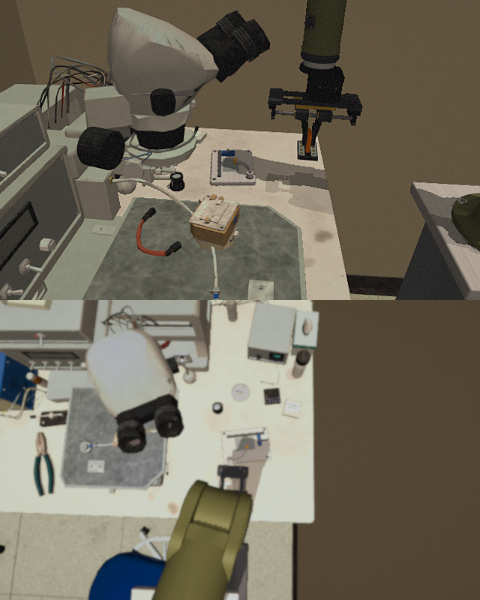

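Request:
{"op": "servo_tool", "data": {
  "series": [
    [[-0.015,0.03,-0.01,0,0,-0.006,0],[-0.03,0.07,-0.02,0,0,-0.012,0],[-0.055,0.12,-0.02,0,0,-0.022,0],[-0.08,0.17,-0.02,0,0,-0.03,0],[-0.1,0.22,-0.02,0,0,-0.04,0],[-0.12,0.26,-0.02,0,0,-0.048,0],[-0.13,0.29,-0.02,0,0,-0.052,0],[-0.137,0.3,-0.02,0,0,-0.052,0],[-0.137,0.3,-0.02,0,0,-0.052,0],[-0.137,0.3,-0.02,0,0,-0.052,0]]
  ]
}}

```text
time_s: 6.9
tool_pos: [0.4993, -0.185, 0.0985]
tool_rot: [-179.9, -0.0, 97.0]
force: [-0.3, 0.3, -1.6]
grip_width: 0.0099
grasp_force: 25.0
```

```bash
python3 - <<'E'
from h import *
o=get_obs(); print(o['tool_pos'],o['tool_rot'],o['force'])
c=cam('wrist'); save(c,'wrist3.png'); np.save('w3.npy',c,allow_pickle=True)
t=np.array([593,-164.])/1000;th=np.radians(7.4);R=np.array([[np.cos(th),-np.sin(th)],[np.sin(th),np.cos(th)]])
p=proj(c,[[*(t+R@np.array(q)/1000),.012] for q in((-58,72),(46,72),(46,-75),(-58,-75))]); print(p.round(0))
u0,v0=np.maximum(p.min(0)-12,0).astype(int); u1,v1=p.max(0).astype(int)+12
print(u0,v0); s=min(800/(u1-u0),600/(min(v1,400)-v0)); s=int(s*10)/10; print('scale',s)
cv2.imwrite('pics/crop3.png',cv2.resize(c['frame'][v0:v1,u0:u1],None,fx=s,fy=s,interpolation=cv2.INTER_CUBIC)[:,:,::-1])
E
```

```text
[ 0.49931466 -0.18502818  0.09852273] [-1.79900513e+02 -3.14646468e-02  9.70210432e+01] [-0.28910301  0.32418286 -1.60059702]
[[367. 115.]
 [487. 116.]
 [463. 266.]
 [361. 267.]]
349 103
scale 3.4
```

View pics/crop3.png

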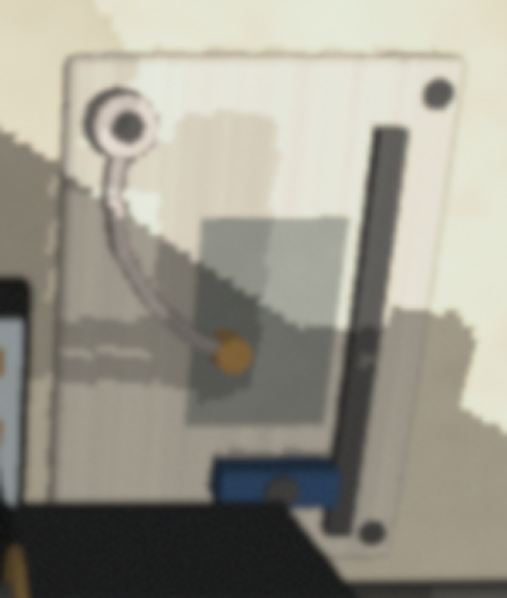

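```bash
python3 - <<'E'
from h import *
c=np.load('w3.npy',allow_pickle=True).item()
px=lambda a:(np.array(a,float)+.5)/3.4+[349,103]-.5
W=lambda a,z:onz(c,px(a),z)[:,:2]*1000
pl=W([(67,57),(463,57)],.012); ra=W([(374,127),(326,533)],.012); ra2=W([(374,127),(326,533)],.017); tip=W([(234,355)],.025)
print('pl',pl.round(1),np.linalg.norm(pl[0]-pl[1]),'tip',tip.round(1))
ang=lambda a,b:np.degrees(np.arctan2(*(b-a)[::-1]))
print('yaw plate',ang(*pl),'rail z12',ang(ra[1],ra[0])-90,'z17',ang(ra2[1],ra2[0])-90, 'raillen',np.linalg.norm(ra[0]-ra[1]))
st=W([(216,459),(338,459)],.012); st2=W([(216,472),(338,472)],.024); print('stop yaw',ang(*st),ang(*st2))
A=np.array([(-58,72),(46,72),(22,54),(22,-64),(-13,-5)],float);B=np.r_[pl,ra,tip]
a=A-A.mean(0);b=B-B.mean(0)
th=np.arctan2((a[:,0]*b[:,1]-a[:,1]*b[:,0]).sum(),(a*b).sum()); R=np.array([[np.cos(th),-np.sin(th)],[np.sin(th),np.cos(th)]]); t=B.mean(0)-R@A.mean(0)
print('yaw',np.degrees(th),'t',t.round(1)); print((B-A@R.T-t).round(1))
print('stop in H',((st-t)@R).round(1),((st2-t)@R).round(1),'grey',((W([(203,218),(348,217),(323,424),(187,423)],.012)-t)@R).round(1).tolist())
# carrier corner seen
E
```

```text
pl [[ 527.9 -103.2]
 [ 628.6  -89.8]] 101.6246834977646 tip [[ 582.4 -172. ]]
yaw plate 7.5908248337892 rail z12 8.408445860122683 z17 8.408445860122697 raillen 118.31267748320411
stop yaw 6.859265983361277 6.83175948440079
yaw 8.372197503881177 t [ 595.3 -166.5]
[[ 0.5  0.5]
 [-1.7 -1.2]
 [ 1.  -0.2]
 [ 1.1 -0.5]
 [-0.8  1.3]]
stop in H [[-11.8 -39.6]
 [ 23.8 -40.6]] [[-15.5 -37.9]
 [ 18.5 -38.8]] grey [[-20.4, 30.6], [18.6, 30.1], [18.2, -29.5], [-21.0, -28.2]]
```

Request:
{"op": "servo_tool", "data": {
  "series": [
    [[0.005,0.03,0.01,0,0,-0.001,0],[0.012,0.075,0.02,0,0,-0.002,0],[0.022,0.125,0.03,0,0,-0.003,0],[0.032,0.175,0.04,0,0,-0.004,0],[0.04,0.225,0.05,0,0,-0.0045,0],[0.05,0.275,0.06,0,0,-0.0045,0],[0.06,0.325,0.07,0,0,-0.0045,0],[0.068,0.37,0.078,0,0,-0.0045,0],[0.072,0.395,0.078,0,0,-0.0045,0],[0.072,0.395,0.078,0,0,-0.0045,0],[0.072,0.395,0.078,0,0,-0.0045,0],[0.072,0.395,0.078,0,0,-0.0045,0]]
  ]
}}

```text
time_s: 7.95
tool_pos: [0.6144, -0.1498, 0.076]
tool_rot: [-180.0, -0.0, 97.8]
force: [-0.6, -1.2, -1.5]
grip_width: 0.0099
grasp_force: 25.0
```

```bash
python3 - <<'E'
from h import *
o=get_obs(); print(o['tool_pos'],o['tool_rot'],o['force'],o['qpos'].round(1))
c=cam('wrist'); s=cam('side')
a=cv2.resize(c['frame'][130:400,150:500],None,fx=1.6,fy=1.6); b=cv2.resize(s['frame'][40:300,220:460],None,fx=1.6,fy=1.6)
H=max(a.shape[0],b.shape[0]); im=np.zeros((H,a.shape[1]+b.shape[1],3),np.uint8); im[:a.shape[0],:a.shape[1]]=a; im[:b.shape[0],a.shape[1]:]=b
im=cv2.resize(im,None,fx=min(1,790/im.shape[1]),fy=min(1,790/im.shape[1])); print(im.shape); cv2.imwrite('pics/ab4.png',im[:,:,::-1])
E
```

```text
[ 0.61442543 -0.14975839  0.07595407] [-1.79972037e+02 -6.62024240e-04  9.78299554e+01] [-0.64611311 -1.19292303 -1.46005689] [-14.3  24.8  32.3  96.3 -14.5  63.1  30. ]
(362, 790, 3)
```

View pics/ab4.png

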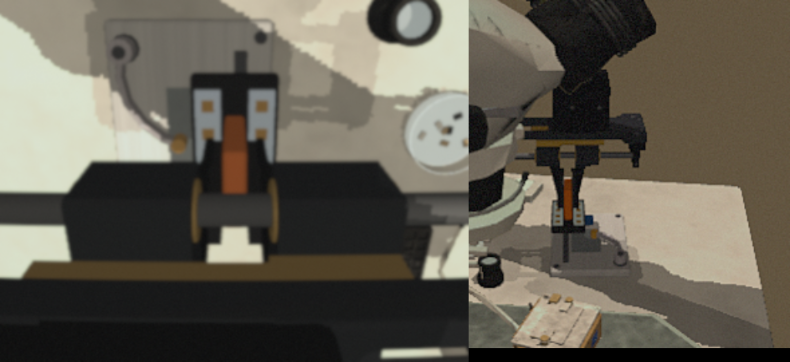

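Request:
{"op": "servo_tool", "data": {
  "series": [
    [[0,0,0.02,0,0,0,0],[0,0,0.04,0,0,0,0],[0,0,0.06,0,0,0,0],[0,0,0.08,0,0,0,0],[0,0,0.095,0,0,0,0],[0,0,0.105,0,0,0,0],[0,0,0.112,0,0,0,0],[0,0,0.116,0,0,0,0],[0,0,0.116,0,0,0,0],[0,0,0.116,0,0,0,0]]
  ]
}}

```text
time_s: 8.88
tool_pos: [0.6154, -0.1493, 0.0412]
tool_rot: [180.0, 0.0, 97.9]
force: [-0.2, 0.0, -1.5]
grip_width: 0.0098
grasp_force: 25.0
```

Request:
{"op": "servo_tool", "data": {
  "series": [
    [[0,-0.005,0,0,0,0,0],[0,-0.012,0,0,0,0,0],[0,-0.018,0,0,0,0,0],[0,-0.024,0,0,0,0,0],[0,-0.03,0,0,0,0,0],[0,-0.036,0,0,0,0,0],[0,-0.042,0,0,0,0,0],[0,-0.046,0,0,0,0,0],[0,-0.046,0,0,0,0,0],[0,-0.046,0,0,0,0,0]]
  ]
}}

```text
time_s: 9.72
tool_pos: [0.6024, -0.1514, 0.0416]
tool_rot: [179.9, 0.0, 97.9]
force: [3.6, -0.9, -0.8]
grip_width: 0.0098
grasp_force: 25.0
```

```bash
cat >> h.py <<'E'
def hs():
    o=get_obs(); th=np.radians(7.8); R=np.array([[np.cos(th),-np.sin(th)],[np.sin(th),np.cos(th)]])
    print('H',((o['tool_pos'][:2]*1000-[594.5,-166])@R).round(1),'under',round(o['tool_pos'][2]*1000-33.4,2),'FH',(o['force'][:2]@R).round(2),'Fz',o['force'][2].round(2),'tq',o['wrist_torque'].round(2),'rot',o['tool_rot'].round(2),'t',o['time_s'])
E
python3 -c "
from h import *
hs()"
```

```text
H [ 9.8 13.4] under 8.22 FH [ 3.48 -1.39] Fz -0.75 tq [-0.39 -0.81  0.1 ] rot [1.7989e+02 4.0000e-02 9.7880e+01] t 9.7167
```

Request:
{"op": "servo_tool", "data": {
  "series": [
    [[0,-0.006,0.001,0,0,0,0],[0,-0.012,0.002,0,0,0,0],[0,-0.018,0.003,0,0,0,0],[0,-0.024,0.003,0,0,0,0],[0,-0.03,0.003,0,0,0,0],[0,-0.036,0.003,0,0,0,0],[0,-0.04,0.003,0,0,0,0],[0,-0.04,0.003,0,0,0,0],[0,-0.04,0.003,0,0,0,0]]
  ]
}}

```text
time_s: 10.47
tool_pos: [0.5896, -0.1526, 0.0402]
tool_rot: [180.0, -0.0, 97.9]
force: [5.3, -0.9, -1.1]
grip_width: 0.0099
grasp_force: 25.0
```

```bash
python3 - <<'E'
from h import *
hs()
c=cam('wrist'); s=cam('side'); 
a=cv2.resize(c['frame'][140:300,200:420],None,fx=2.4,fy=2.4,interpolation=2); b=cv2.resize(s['frame'][150:250,270:370],None,fx=2.6,fy=2.6,interpolation=2)
im=np.zeros((max(a.shape[0],b.shape[0]),a.shape[1]+b.shape[1],3),np.uint8); im[:a.shape[0],:a.shape[1]]=a; im[:b.shape[0],a.shape[1]:]=b
print(im.shape); cv2.imwrite('pics/ab5.png',im[:,:,::-1])
E
```

```text
H [-3.  13.9] under 6.81 FH [ 5.09 -1.64] Fz -1.11 tq [-0.36 -0.96  0.15] rot [ 1.7999e+02 -2.0000e-02  9.7880e+01] t 10.4667
(384, 788, 3)
```

View pics/ab5.png

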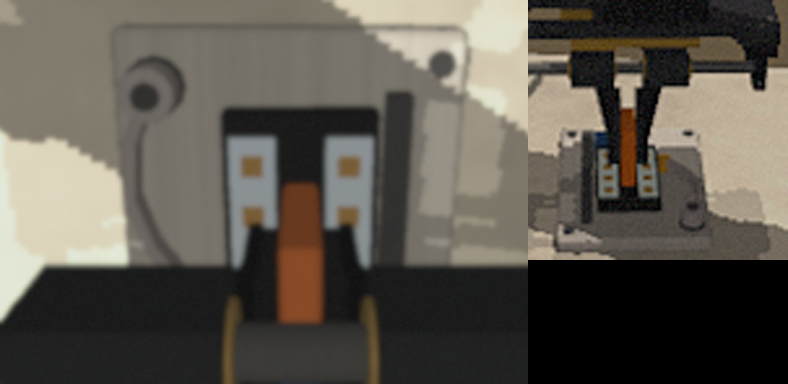

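Request:
{"op": "servo_tool", "data": {
  "series": [
    [[0,0,0.003,0,0,0,0],[0,0,0.006,0,0,0,0],[0,0,0.009,0,0,0,0],[0,0,0.012,0,0,0,0],[0,0,0.015,0,0,0,0],[0,0,0.018,0,0,0,0],[0,0,0.018,0,0,0,0],[0,0,0.018,0,0,0,0]]
  ]
}}

```text
time_s: 11.23
tool_pos: [0.5894, -0.1524, 0.0345]
tool_rot: [-180.0, -0.0, 97.9]
force: [2.5, 0.3, -0.5]
grip_width: 0.0099
grasp_force: 25.0
```

```bash
python3 -c "
from h import *
hs()"
```

```text
H [-3.2 14.1] under 1.05 FH [ 2.54 -0.03] Fz -0.51 tq [ 0.13 -0.81  0.08] rot [-1.7997e+02 -3.0000e-02  9.7880e+01] t 11.2333
```

Request:
{"op": "servo_tool", "data": {
  "series": [
    [[0,0,0.001,0,0,0,0],[0,0,0.002,0,0,0,0],[0,0,0.003,0,0,0,0],[0,0,0.003,0,0,0,0]]
  ]
}}

```text
time_s: 11.57
tool_pos: [0.5896, -0.1525, 0.0338]
tool_rot: [-180.0, -0.0, 97.9]
force: [3.2, 1.1, 0.7]
grip_width: 0.0101
grasp_force: 25.0
```

```bash
python3 -c "
from h import *
hs()"
```

```text
H [-3. 14.] under 0.42 FH [3.36 0.68] Fz 0.66 tq [ 0.21 -0.73  0.06] rot [-1.800e+02 -2.000e-02  9.788e+01] t 11.5667
```

Request:
{"op": "servo_tool", "data": {
  "series": [
    [[0,0,0.001,0,0,0,0],[0,0,0.002,0,0,0,0],[0,0,0.002,0,0,0,0],[0,0,0.002,0,0,0,0]]
  ]
}}

```text
time_s: 11.9
tool_pos: [0.5897, -0.1525, 0.0334]
tool_rot: [180.0, -0.0, 97.9]
force: [2.5, 2.2, 1.7]
grip_width: 0.0099
grasp_force: 25.0
```

```bash
python3 -c "
from h import *
hs()"
```

```text
H [-2.9 14. ] under 0.03 FH [2.75 1.85] Fz 1.75 tq [ 0.32 -0.52  0.06] rot [ 1.800e+02 -2.000e-02  9.788e+01] t 11.9
```

Request:
{"op": "servo_tool", "data": {
  "series": [
    [[0,0.002,0,0,0,0,0],[0,0.004,0,0,0,0,0],[0,0.006,0,0,0,0,0],[0,0.008,0,0,0,0,0],[0,0.008,0,0,0,0,0],[0,0.008,0,0,0,0,0]]
  ]
}}

```text
time_s: 12.4
tool_pos: [0.5919, -0.1525, 0.0334]
tool_rot: [-180.0, -0.0, 97.9]
force: [-0.4, 2.1, 5.3]
grip_width: 0.0095
grasp_force: 25.0
```

```bash
python3 -c "
from h import *
hs()"
```

```text
H [-0.8 13.7] under 0.01 FH [-0.13  2.14] Fz 5.32 tq [0.27 0.14 0.01] rot [-1.7998e+02 -1.0000e-02  9.7870e+01] t 12.4
```

Request:
{"op": "servo_tool", "data": {
  "series": [
    [[0,0,-0.001,0,0,0,0],[0,0.001,-0.001,0,0,0,0],[0,0.002,-0.001,0,0,0,0],[0,0.002,-0.001,0,0,0,0]]
  ]
}}

```text
time_s: 12.73
tool_pos: [0.5919, -0.1525, 0.0334]
tool_rot: [-179.9, -0.0, 97.9]
force: [-1.9, 1.3, 4.6]
grip_width: 0.0099
grasp_force: 25.0
```

```bash
python3 -c "
from h import *
hs(); c=cam('wrist'); hs(); c=cam('wrist'); hs()"
```

```text
H [-0.7 13.7] under 0.01 FH [-1.67  1.49] Fz 4.58 tq [ 0.19  0.49 -0.02] rot [-1.7992e+02 -2.0000e-02  9.7860e+01] t 12.7333
H [-0.8 13.7] under -0.02 FH [-1.91  1.27] Fz 5.48 tq [0.19 0.53 0.01] rot [-1.7992e+02 -2.0000e-02  9.7850e+01] t 12.7833
H [-0.7 13.7] under 0.02 FH [-2.62  0.63] Fz 5.68 tq [ 0.19  0.55 -0.04] rot [-1.7993e+02 -2.0000e-02  9.7850e+01] t 12.8333
```

Request:
{"op": "servo_tool", "data": {
  "series": [
    [[0,-0.001,-0.001,0,0,0,0],[-0.003,-0.001,-0.001,0,0,0,0],[-0.006,-0.001,-0.001,0,0,0,0],[-0.01,-0.001,-0.001,0,0,0,0],[-0.014,-0.001,-0.001,0,0,0,0],[-0.018,-0.001,-0.001,0,0,0,0],[-0.022,-0.001,-0.001,0,0,0,0],[-0.026,-0.001,-0.001,0,0,0,0]]
  ]
}}

```text
time_s: 13.5
tool_pos: [0.5926, -0.1569, 0.0335]
tool_rot: [-179.9, -0.3, 98.0]
force: [-3.9, 7.5, 6.6]
grip_width: 0.0097
grasp_force: 25.0
```

```bash
python3 -c "
from h import *
hs()"
```

```text
H [-0.6  9.3] under 0.14 FH [-2.84  7.99] Fz 6.58 tq [ 1.48  0.97 -0.09] rot [-179.88   -0.28   97.96] t 13.5
```

Request:
{"op": "servo_tool", "data": {
  "series": [
    [[0,-0.001,-0.002,0,0,0,0],[0,-0.001,-0.002,0,0,0,0],[-0.002,-0.001,-0.002,0,0,0,0],[-0.004,-0.001,-0.002,0,0,0,0],[-0.006,-0.001,-0.002,0,0,0,0]]
  ]
}}

```text
time_s: 13.92
tool_pos: [0.5932, -0.1619, 0.034]
tool_rot: [-180.0, -0.0, 97.9]
force: [-0.2, 3.0, -1.4]
grip_width: 0.01
grasp_force: 25.0
```

```bash
python3 -c "
from h import *
hs()"
```

```text
H [-0.7  4.2] under 0.64 FH [0.18 2.98] Fz -1.36 tq [ 0.57  0.14 -0.02] rot [-1.7998e+02 -1.0000e-02  9.7870e+01] t 13.9167
```

Request:
{"op": "servo_tool", "data": {
  "series": [
    [[0,0,0.001,0,0,0,0],[-0.0015,0,0.001,0,0,0,0],[-0.003,0,0.001,0,0,0,0],[-0.0045,0,0.001,0,0,0,0],[-0.006,0,0.001,0,0,0,0]]
  ]
}}

```text
time_s: 14.33
tool_pos: [0.5935, -0.1637, 0.0341]
tool_rot: [-180.0, -0.0, 97.9]
force: [-0.6, 1.7, -1.2]
grip_width: 0.0095
grasp_force: 25.0
```

```bash
python3 -c "
from h import *
hs()"
```

```text
H [-0.7  2.4] under 0.69 FH [-0.34  1.74] Fz -1.19 tq [ 0.67  0.22 -0.05] rot [-1.7999e+02 -1.0000e-02  9.7870e+01] t 14.3333
```

Request:
{"op": "servo_tool", "data": {
  "series": [
    [[0,0,0.001,0,0,0,0],[-0.0005,0,0.002,0,0,0,0],[-0.001,0,0.002,0,0,0,0],[-0.002,0,0.002,0,0,0,0],[-0.003,0,0.002,0,0,0,0]]
  ]
}}

```text
time_s: 14.75
tool_pos: [0.5936, -0.1645, 0.0335]
tool_rot: [-180.0, -0.0, 97.9]
force: [-1.2, 4.0, -0.7]
grip_width: 0.0099
grasp_force: 25.0
```

```bash
python3 -c "
from h import *
hs()"
```

```text
H [-0.7  1.6] under 0.15 FH [-0.68  4.09] Fz -0.71 tq [ 0.62  0.38 -0.13] rot [-1.7999e+02 -2.0000e-02  9.7870e+01] t 14.75
```

Good; continue in small steps along the edge.

Request:
{"op": "servo_tool", "data": {
  "series": [
    [[-0.001,0,0,0,0,0,0],[-0.002,0,0,0,0,0,0],[-0.003,0,0,0,0,0,0],[-0.004,0,0,0,0,0,0]]
  ]
}}

```text
time_s: 15.08
tool_pos: [0.5937, -0.1653, 0.0335]
tool_rot: [-180.0, -0.0, 97.9]
force: [-1.9, 3.7, -0.2]
grip_width: 0.0096
grasp_force: 25.0
```

```bash
python3 -c "
from h import *
hs()"
```

```text
H [-0.7  0.8] under 0.09 FH [-1.38  3.92] Fz -0.23 tq [ 0.88  0.59 -0.11] rot [-1.7998e+02 -4.0000e-02  9.7890e+01] t 15.0833
```

Request:
{"op": "servo_tool", "data": {
  "series": [
    [[-0.001,0,0,0,0,0,0],[-0.002,0,0,0,0,0,0],[-0.003,0,0,0,0,0,0]]
  ]
}}

```text
time_s: 15.33
tool_pos: [0.5939, -0.1665, 0.0335]
tool_rot: [-180.0, -0.0, 97.9]
force: [-1.9, 4.5, 1.4]
grip_width: 0.0098
grasp_force: 25.0
```

```bash
python3 -c "
from h import *
hs()"
```

```text
H [-0.7 -0.4] under 0.09 FH [-1.31  4.67] Fz 1.41 tq [ 1.01  0.59 -0.1 ] rot [-1.7999e+02 -2.0000e-02  9.7880e+01] t 15.3333
```

Request:
{"op": "servo_tool", "data": {
  "series": [
    [[-0.001,0,0,0,0,0,0],[-0.002,0,0,0,0,0,0],[-0.003,0,0,0,0,0,0],[-0.003,0,0,0,0,0,0]]
  ]
}}

```text
time_s: 15.67
tool_pos: [0.5939, -0.1665, 0.0335]
tool_rot: [-180.0, -0.1, 97.9]
force: [-2.6, 5.6, 1.4]
grip_width: 0.0093
grasp_force: 25.0
```

```bash
python3 -c "
from h import *
hs()"
```

```text
H [-0.6 -0.4] under 0.14 FH [-1.77  5.94] Fz 1.36 tq [ 1.28  0.76 -0.14] rot [-1.7997e+02 -1.0000e-01  9.7900e+01] t 15.6667
```

Request:
{"op": "servo_tool", "data": {
  "series": [
    [[-0.001,0,0,0,0,0,0],[-0.002,0,0,0,0,0,0],[-0.002,0,0,0,0,0,0],[-0.002,0,0,0,0,0,0]]
  ]
}}

```text
time_s: 16.0
tool_pos: [0.5939, -0.1665, 0.0335]
tool_rot: [-180.0, -0.1, 97.9]
force: [-4.1, 7.0, 2.5]
grip_width: 0.0097
grasp_force: 25.0
```

```bash
python3 -c "
from h import *
hs()"
```

```text
H [-0.6 -0.4] under 0.15 FH [-3.14  7.45] Fz 2.51 tq [ 1.49  0.88 -0.12] rot [-1.7995e+02 -1.4000e-01  9.7910e+01] t 16.0
```

Request:
{"op": "servo_tool", "data": {
  "series": [
    [[0,-0.001,0,0,0,0,0],[0.001,-0.001,0,0,0,0,0],[0.001,-0.001,0,0,0,0,0]]
  ]
}}

```text
time_s: 16.25
tool_pos: [0.5939, -0.1665, 0.0335]
tool_rot: [-180.0, -0.1, 97.9]
force: [-3.2, 6.9, 0.0]
grip_width: 0.0099
grasp_force: 25.0
```

```bash
python3 -c "
from h import *
hs()"
```

```text
H [-0.7 -0.4] under 0.12 FH [-2.24  7.26] Fz 0.02 tq [ 1.33  0.64 -0.11] rot [-1.7999e+02 -1.1000e-01  9.7910e+01] t 16.25
```

Request:
{"op": "servo_tool", "data": {
  "series": [
    [[0,0,0,0,0,0,0.14],[0,0,0,0,0,0,0.2],[0,0,0,0,0,0,0.3],[0,0,0,0,0,0,0.35],[0,0,0,0,0,0,0.35],[0,0,0,0,0,0,0.35],[0,0,0,0,0,0,0.35]]
  ]
}}

```text
time_s: 16.83
tool_pos: [0.594, -0.1682, 0.0336]
tool_rot: [180.0, 0.0, 97.9]
force: [-0.2, 0.4, 0.5]
grip_width: 0.0296
grasp_force: 0.0
```

```bash
python3 -c "
from h import *
hs()"
```

```text
H [-0.8 -2.1] under 0.22 FH [-0.12  0.45] Fz 0.45 tq [-0.07 -0.01  0.02] rot [1.7998e+02 2.0000e-02 9.7860e+01] t 16.8333
```

Request:
{"op": "servo_tool", "data": {
  "series": [
    [[0,0,-0.02,0,0,0,0.35],[0,0,-0.06,0,0,0,0.35],[0,0,-0.11,0,0,0,0.35],[0,0,-0.16,0,0,0,0.35],[0,0,-0.21,0,0,0,0.35],[0,-0.01,-0.22,0,0,0,0.35],[-0.002,-0.05,-0.22,0,0,0,0.35],[-0.005,-0.12,-0.22,0,0,0,0.35],[-0.01,-0.19,-0.22,0,0,0,0.35],[-0.015,-0.25,-0.22,0,0,0,0.35],[-0.015,-0.3,-0.22,0,0,0,0.35],[-0.015,-0.3,-0.22,0,0,0,0.35]]
  ]
}}

```text
time_s: 17.83
tool_pos: [0.5021, -0.1858, 0.0995]
tool_rot: [-179.9, -0.1, 97.7]
force: [-0.7, 0.2, -0.6]
grip_width: 0.0304
grasp_force: 0.0
```

```bash
python3 - <<'E'
from h import *
hs(); c=cam('wrist'); np.save('w6.npy',c,allow_pickle=True)
a=cv2.resize(c['frame'][103:283,340:510],None,fx=3.3,fy=3.3,interpolation=cv2.INTER_CUBIC)
cv2.imwrite('pics/crop6.png',a[:,:,::-1])
E
```

```text
H [-94.2  -7.1] under 66.13 FH [-0.66  0.28] Fz -0.63 tq [-0.1   0.03  0.06] rot [-1.7992e+02 -8.0000e-02  9.7710e+01] t 17.8333
```

View pics/crop6.png

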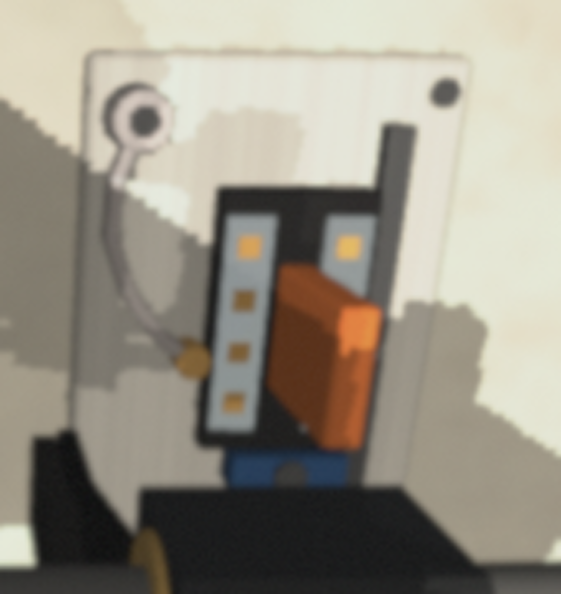

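```bash
python3 - <<'E'
from h import *
c=np.load('w6.npy',allow_pickle=True).item()
px=lambda a:(np.array(a,float)+.5)/3.3+[340,103]-.5
th=np.radians(7.8); R=np.array([[np.cos(th),-np.sin(th)],[np.sin(th),np.cos(th)]])
W=lambda a,z:((onz(c,px(a),z)[:,:2]*1000-[594.5,-166])@R).round(1).tolist()
print('carrier',W([(219,188),(381,188),(198,447)],.020),'stop top',W([(228,453),(348,453)],.024),'tip',W([(194,360)],.025),'rail',W([(384,125),(362,400)],.017))
E
```

```text
carrier [[-22.3, 37.2], [21.0, 37.4], [-21.9, -37.5]] stop top [[-14.3, -37.6], [20.2, -37.7]] tip [[-26.6, -9.2]] rail [[21.0, 53.6], [25.4, -24.3]]
```

```bash
python3 -c "
from h import *
print(env.sign_off())"
```

```text
the job is handed in; nothing more can be done
None
```

The slide carrier is loaded flat in the holder, held by the sprung arm against the fixed edge and bearing lightly on the blue stop (the last picture shows no measurable gap there). The gripper is open and clear, and the job was handed in at about 18 s.

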